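Tap the denture cup to the middle of its stand

ROBOT

A 7-joint arm with a two-finger parallel gripper is mounted at the origin on the work surface. World frame = base frame: x ahead of the robot, y to its left, z up, the work surface at z = 0. Lengths are in m, angles in degrees, forces in N, time in s.
With the tool pointing down it reaches from about 0.35 to 0.9 m from the base axis. Payload 8.1 kg.
Tool frame: the origin (TCP) lies at the very end of the fingers, on their centre line; the grasp point (between the pads) lies 19 mm behind it; z points along the fingers, y is the direction in which the jaws open and shut (so a half turn about z gives the same grasp; the last joint's range is limited). The gripper opens to 92 mm and grips with 3 to 60 N. Pads are 19 mm wide; open, the fingers measure 130 mm over their backs; the gripper's body (75 mm by 190 mm) begins 47 mm behind the grasp point.
Start: joints at [-80.65, 24.895, 1.432, 90.138, -0.665, 64.973, -4.303], TCP at [0.164, 0.603, 0.227] pointing down, gripper open.
Joint ranges: [-149.89, 149.89], [-25.12, 119.58], [-72.63, 75.52], [4.76, 147.25], [-75.54, 255.54], [6.69, 114.76], [-157.13, 157.13]. Speed limits (degrees/s): [127.2, 127.2, 172.46, 172.46, 180, 180, 180].

INTERFACE

Orientations are given as a 3x3 rotation matrix whose columns are the frame's x, y, z axes.
In Python, from workcell import env, vision gives the robot as it stands. The module is installed in compiled form; this text tells all that it offers.
- The arm moves only by the tool send_rows, never from a script. Its argument "rows" is a list of rows, each a list of 7 numbers: the turn, a rotation vector about the tool's x, y, z in degrees, then the shift along the tool's x, y, z in cm, then the gripper command: -1 is fully open, 1 is shut, values between are in proportion. In form: [[rx, ry, rz, tx, ty, tz, hand], ...]. A call has 1 to 20 rows; each row is the pose to reach, as a shift and turn from the pose commanded when the call began, along the tool's axes at that moment; what a row does not reach only later rows make up. A row lasts 1/8 s, in which the tool goes at most 62.5 mm and 10.7 degrees, less where a joint would pass 70% of its speed; a pose out of reach is approached as far as the arm can. A call with a gripper value outside its range is refused whole. The fingers move at their own pace and stop on an object; "grip_force" is the grip in N (left out, the last holds). Time passes only in rows, so rows that repeat a pose let the fingers close. It gives the time, the measured TCP pose, the force and the opening at its end, in the units of the state.
- env.get_state(): the state, without advancing time (a new reading comes with each control period).
- vision.snapshot(name): name is "scene" or "top" or "wrist"; returns the picture (400x640x3 uint8, red, green, blue); there is no depth.
- vision.camera_params(name): a dict with "camera_matrix" (3x3 intrinsics, pixels), "origin" and "rotation" of the camera in the world; the wrist camera has in their place "tool_from_camera" (4x4, takes a point from camera to tool coordinates, whose origin is the TCP and whose axes are the flange's). Camera axes: x right, y up, looking along -z (the intrinsics and any distortion apply to the point x, -y, -z); pixel columns grow to the right and rows downward; lengths in m; the calibration is good to about 2 mm. The wrist camera is an equidistant fisheye: a pixel r from the principal point sees the ray r / f radians off the axis. A picture is of the moment at which its call begins: read the wrist's pose just before it. camera_params takes no time and is no camera call.
- env.finish_job(): hands the job in, once; it reports no verdict.
The state is a dict: "clock": time; "joint_pos": joint angles; "qd": joint speeds; "effort": joint torques, N m; "tcp_pos": TCP position; "ee_rot": TCP orientation; "contact_force": force on the tool from outside, world axes, zero at the start; "torque": the same for the moment, N m; "opening": opening from 0.0 (shut) to 1.0 (fully open).
Only numpy, scipy, OpenCV 4.12 (cv2) and the standard library are available. Lean on these libraries where they do the work, as an engineer would, in place of code of your own. Each camera call takes 0.05 s, during which the arm holds its last target. There are 200 camera calls.

TASK

The lidded denture cup has been left near the edge of its little round wooden stand. With light taps of the fingertips, low on its side, push it gently to the middle of the stand so that it stands centred and upright. Do not pinch, lift or tip it, let it fall off, or disturb the other things on the tray; finish with the hand clear.

Things in the scene. Friction and masses are not known exactly. Their poses are not given: they have to be found in the camera images.
- cup: Loose lidded pale blue plastic cup, round, 60 mm high, 0.09 to 0.16 kg, on the stand, 18 to 27 mm off its middle in any direction. Origin: centre of its underside, z up. Flat foot 44 mm in diameter; belly, its widest, 72 mm in diameter at 12 to 21 mm above the origin (slides if pushed there, tips if pushed near the top); above that 62 to 66 mm, flat lid. It stays where left.
- stand: Round wooden pedestal stand, like a small cake stand, fixed to the tray: a foot 90 mm in diameter, a thin stem and a flat rimless top 100 mm in diameter. Origin: centre of its underside (on the tray, 6 mm above the ledge), z up; the flat top that carries the cup is 40 mm above the origin. Its middle is straight above the origin.
- pill_organiser: White pill organiser with seven lids in a row, 36 x 168 mm (x, y), 26 mm high, loose on the tray on the robot's side of the stand. Origin: centre of its underside. Leave alone.
- denture_brush: Green denture brush lying along its own y, about 180 mm long, 25 mm high at most, loose on the tray beyond the stand. Origin: on its underside about the middle. Leave alone.
- tumbler: Glass tumbler, 68 mm in diameter at the rim, 88 mm high, loose on the tray to the left or the right of the stand, 160 to 220 mm from it. Origin: centre of its underside. Leave alone.
- cream_jar: White jar with a metal cap, 56 mm in diameter, 55 mm high, loose on the tray on the other side of the stand from the tumbler. Origin: centre of its underside. Leave alone.
Mind the look-alikes: they are no part of the job. What is shaped like the cup but purple or yellow is not meant.

How it is judged:
By the outcome, as a careful person would: the job done as asked, in the order asked, and still so for the second after the job is handed in, with the robot touching nothing.
It also fails if it takes over 51 s, if anything falls off the work surface, if the arm or the gripper's body presses on something with over 40 N, if the wrist force passes 120 N, or if a joint passes its speed limit or range.

## Working session

There is one attempt and no reset: what is moved stays moved. The work goes in short steps, Python scripts to look and compute and a tool call to move; the robot and the scene stay as the last step left them, time stands still between calls to the robot, and variables do not carry over. Pictures are saved under pics/ and viewed, on a budget of 10 in all, crops included, one or two more only if the job needs it, and the job is handed in when it is done.

Besides the shell and the picture viewer there is one more tool, called as name([rows], argument=value, ...), one row to a line, values as JSON. send_rows: Moves the arm, as the interface text tells. Its arguments: {"type":"object","properties":{"rows":{"type":"array","items":{"type":"array","items":{"type":"number"}}},"grip_force":{"type":"number"}},"required":["rows"]}

```bash
mkdir -p pics; python3 - <<'E'
from workcell import env, vision
import cv2, numpy as np
for n in ("scene","top"):
    im=vision.snapshot(n); cv2.imwrite(f"pics/{n}0.png",im[:,:,::-1])
    p=vision.camera_params(n); print(n,{k:np.round(v,4).tolist() if not isinstance(v,str) else v for k,v in p.items()})
s=env.get_state(); print(s["clock"],s["tcp_pos"],np.round(s["ee_rot"],3),s["contact_force"],s["opening"])
E
```

```text
scene {'camera_matrix': [[459.9819, 0.0, 314.6848], [0.0, 459.9819, 202.0782], [0.0, 0.0, 1.0]], 'origin': [0.9975, 0.7576, 0.7844], 'rotation': [[-0.8741, -0.3166, 0.3684], [0.4857, -0.5837, 0.6507], [0.009, 0.7477, 0.664]]}
top {'camera_matrix': [[367.3815, 0.0, 318.977], [0.0, 367.3815, 202.2081], [0.0, 0.0, 1.0]], 'origin': [0.4514, 0.0494, 0.9177], 'rotation': [[-0.0088, 0.985, -0.1721], [-0.9999, -0.0105, -0.0088], [-0.0105, 0.172, 0.985]]}
0.1 [0.16411162 0.60258992 0.22604677] [[-0.965  0.263 -0.   ]
 [ 0.263  0.965 -0.001]
 [-0.    -0.001 -1.   ]] [1.01691649 0.48758078 0.11259625] 1.0005679877505265
```

View pics/top0.png

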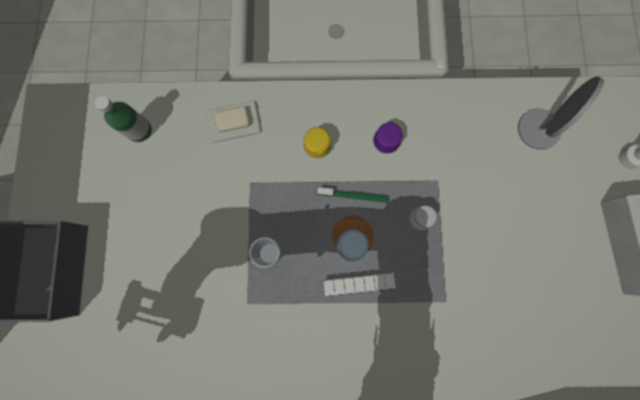

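View pics/scene0.png

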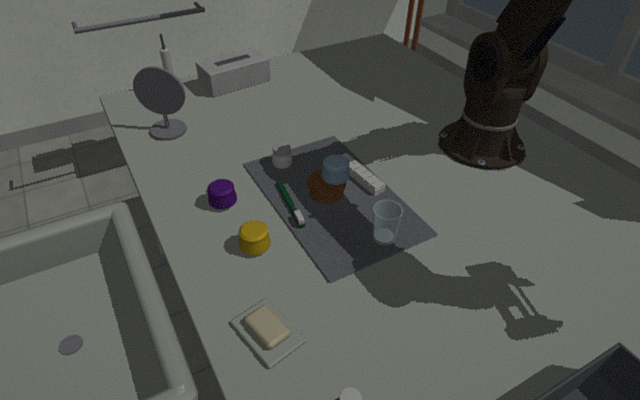

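The pale blue cup is on the stand, with its lid at top (352,245) and scene (336,168). The look-alikes are yellow at top (317,142) and purple at top (388,137), both on the counter. The blue one fits on both colour and stand. I'll confirm it in an enlarged crop and fit its pose.

```bash
cat > h.py <<'E'
import numpy as np, cv2
from scipy.optimize import minimize
from workcell import env, vision
A=np.linspace(0,2*np.pi,72,endpoint=False)
def project(P,cp,st=None):
    P=np.asarray(P,float); K=cp["camera_matrix"]
    if "origin" in cp:
        c=(P-cp["origin"])@np.asarray(cp["rotation"]); c=c*[1,-1,-1]
        return c[:,:2]/c[:,2:]*K[0][0]+[K[0][2],K[1][2]]
    t=(P-st["tcp_pos"])@np.asarray(st["ee_rot"]); T=np.asarray(cp["tool_from_camera"])
    c=((t-T[:3,3])@T[:3,:3])*[1,-1,-1]
    rho=np.hypot(c[:,0],c[:,1]); th=np.arctan2(rho,c[:,2])
    return c[:,:2]/rho[:,None]*(th*K[0][0])[:,None]+[K[0][2],K[1][2]]
def ring(x,y,z,r): return np.c_[x+r*np.cos(A),y+r*np.sin(A),np.full(72,z)]
ZT=.046
def cup_pts(x,y): return np.vstack([ring(x,y,ZT+h,r) for h,r in((0,.022),(.012,.036),(.021,.036),(.03,.033),(.06,.031))])
def fill(pts,shape,s=4):
    m=np.zeros((shape[0]*s,shape[1]*s),np.uint8)
    cv2.fillConvexPoly(m,np.round(cv2.convexHull(pts.astype(np.float32))*s*16+(s/2-.5)*16).astype(np.int32),255,shift=4)
    return cv2.resize(m,(shape[1],shape[0]),interpolation=cv2.INTER_AREA)/255.
def masks(im):
    f=im.astype(float); r,g,b=f[...,0],f[...,1],f[...,2]
    return (b-r>.18*b)&(b>40)&(g>r)&(b<1.6*g), (r-b>.35*r)&(r>20)&(g<.7*r)
def clean(m,box):
    o=np.zeros(m.shape); x0,y0,x1,y1=box; o[y0:y1,x0:x1]=m[y0:y1,x0:x1]; return o
def fit(cams,x0,what):  # cams: list (params,mask,other,state)
    def cost(p):
        e=0
        for cp,m,o,st in cams:
            if what=="cup": e+=np.abs(fill(project(cup_pts(*p),cp,st),m.shape)-m).sum()/m.sum()
            else:
                q=fill(project(ring(p[0],p[1],ZT,.05),cp,st),m.shape); w=1-o
                e+=np.abs((q-m)*w).sum()/m.sum()
        return e
    r=minimize(cost,x0,method="Nelder-Mead",options=dict(initial_simplex=np.array(x0)+np.array([[0,0],[.012,0],[0,.012]]),xatol=1e-4,fatol=1e-4))
    return r.x,r.fun
E
python3 - <<'E'
from h import *
box={"top":(325,210,380,268),"scene":(295,145,360,210)}
C=[];S=[];crops=[]
for n in box:
    im=cv2.imread(f"pics/{n}0.png")[:,:,::-1]; cp=vision.camera_params(n)
    a,b=[clean(m,box[n]) for m in masks(im)]; print(n,a.sum(),b.sum())
    C.append((cp,a,b,None))
    S.append((cp,b,np.minimum(1,cv2.dilate(a,np.ones((3,3)))),None))
x0=(.43,-.04)
for lab,i in(("top",[0]),("scene",[1]),("both",[0,1])):
    print(lab,fit([C[j] for j in i],x0,"cup"),fit([S[j] for j in i],x0,"stand"))
c,_=fit(C,x0,"cup");s,_=fit(S,x0,"stand")
for n,(cp,*_) in zip(box,C):
    im=cv2.imread(f"pics/{n}0.png"); x0_,y0,x1,y1=box[n]
    k=6; cr=cv2.resize(np.clip(im[y0:y0+65,x0_:x0_+65]*2.,0,255).astype(np.uint8),None,fx=k,fy=k,interpolation=cv2.INTER_CUBIC)
    for pts,col in((cup_pts(*c),(255,255,0)),(ring(*s,ZT,.05),(0,255,0))):
        h=cv2.convexHull(project(pts,cp).astype(np.float32))
        cv2.polylines(cr,[np.round((h-[x0_,y0])*k+k/2).astype(int)],True,col,1)
    crops.append(cr)
cv2.imwrite("pics/fit0.png",np.hstack(crops))
E
```

```text
top 98.0 390.0
scene 703.0 502.0
top (array([ 0.50042383, -0.01707227]), np.float64(7.0484193677470985)) (array([ 0.51807709, -0.02042243]), np.float64(1.9634690799396681))
scene (array([ 0.49842392, -0.01970308]), np.float64(0.1562435500515996)) (array([ 0.53666972, -0.00165048]), np.float64(0.6465119912506836))
both (array([ 0.50075654, -0.01544403]), np.float64(7.211653480737956)) (array([ 0.51866585, -0.02016011]), np.float64(2.678937743245219))
```

View pics/fit0.png

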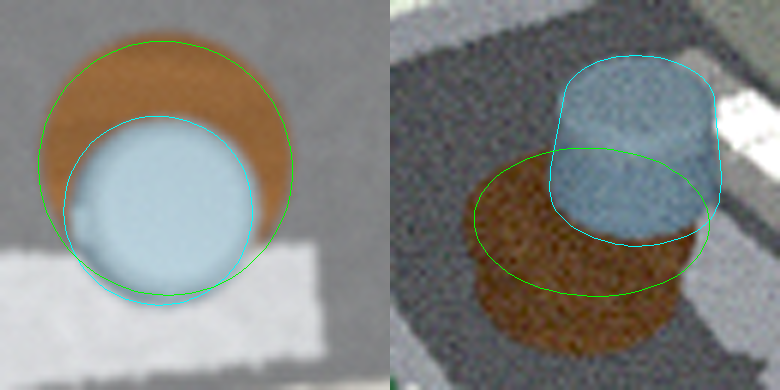

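The crop shows the blue cup on the brown stand. The top fit is loose because the colour mask is too strict, so I'll adjust it.

```bash
python3 - <<'E'
s=open("h.py").read()
s=s.replace("(b-r>.18*b)&(b>40)&(g>r)&(b<1.6*g)","(b-r>.09*b)&(b-r>8)&(g>r)&(b<1.6*g)&(b>30)")
s=s.replace('''            else:
                q=fill(project(ring(p[0],p[1],ZT,.05),cp,st),m.shape)''','''            else:
                q=fill(project(np.vstack([ring(*p,ZT,.05),ring(*p,.006,.045)]),cp,st),m.shape)''')
open("h.py","w").write(s)
E
python3 - <<'E'
from h import *
box={"top":(325,210,380,268),"scene":(295,145,360,210)}
C=[];S=[];crops=[]
for n in box:
    im=cv2.imread(f"pics/{n}0.png")[:,:,::-1]; cp=vision.camera_params(n)
    im=cv2.GaussianBlur(im,(3,3),.7)
    a,b=[clean(m,box[n]) for m in masks(im)]
    a=cv2.morphologyEx(a,cv2.MORPH_OPEN,np.ones((3,3))); print(n,a.sum(),b.sum())
    if n=="top": print(im[245,352],im[236-15,353],im[218,330],im[265,345])
    C.append((cp,a,b,None)); S.append((cp,b,np.minimum(1,cv2.dilate(a,np.ones((3,3)))),None))
x0=(.49,-.03)
for lab,i in(("top",[0]),("scene",[1]),("both",[0,1])):
    print(lab,fit([C[j] for j in i],x0,"cup"),fit([S[j] for j in i],x0,"stand"))
c,_=fit(C,x0,"cup");s,_=fit(S,x0,"stand")
for (n,bx),(cp,a,b,_) in zip(box.items(),C):
    im=cv2.imread(f"pics/{n}0.png"); x,y=bx[:2]
    k=6; cr=cv2.resize(np.clip(im[y:y+65,x:x+65]*2.,0,255).astype(np.uint8),None,fx=k,fy=k,interpolation=cv2.INTER_CUBIC)
    for pts,col in((cup_pts(*c),(255,255,0)),(ring(*s,ZT,.05),(0,255,0))):
        h=cv2.convexHull(project(pts,cp).astype(np.float32))
        cv2.polylines(cr,[np.round((h-[x,y])*k+k/2).astype(int)],True,col,1)
    crops.append(cr)
cv2.imwrite("pics/fit1.png",np.hstack(crops))
# others, rough: pixel->plane
def back(uv,z,cp):
    K=cp["camera_matrix"]; d=np.asarray(cp["rotation"])@np.array([(uv[0]-K[0][2])/K[0][0],-(uv[1]-K[1][2])/K[0][0],-1])
    o=np.asarray(cp["origin"]); return (o+d*(z-o[2])/d[2]).round(3)
cp=vision.camera_params("top")
for nm,uv,z in(("stand",(353,236.5),.046),("lid",(352.3,245),.106),("tumbler rim",(265,252),.094),("jar",(425,217),.06),("orgL",(325,287),.032),("orgR",(394,282),.032),("orgTop L",(325,280),.03),("orgTopR",(394,275),.03),("brushL",(320,191),.03),("brushR",(387,199),.02)): print(nm,back(uv,z,cp))
print(vision.camera_params("wrist"))
E
```

```text
top 726.0 376.0
[ 91 103 108] [76 53 30] [66 66 68] [108 109 111]
scene 706.0 578.0
top (array([ 0.49874955, -0.01761141]), np.float64(0.08800302490142062)) (array([ 0.51666695, -0.0206198 ]), np.float64(0.6958594075928243))
scene (array([ 0.4983938 , -0.02001237]), np.float64(0.09457312670110539)) (array([ 0.51701962, -0.02814476]), np.float64(0.3417328176945518))
both (array([ 0.49859939, -0.01824537]), np.float64(0.19121089246068418)) (array([ 0.5172336 , -0.02240624]), np.float64(1.094665801975653))
stand [ 0.52  -0.023  0.046]
lid [ 0.497 -0.016  0.106]
tumbler rim [0.484 0.178 0.094]
jar [ 0.563 -0.191  0.06 ]
orgL [0.404 0.045 0.032]
orgR [ 0.414 -0.118  0.032]
orgTop L [0.42  0.045 0.03 ]
orgTopR [ 0.43  -0.119  0.03 ]
brushL [0.635 0.055 0.03 ]
brushR [ 0.615 -0.111  0.02 ]
{'camera_matrix': array([[309.70691629,   0.        , 321.95863675],
       [  0.        , 309.70691629, 196.03389646],
       [  0.        ,   0.        ,   1.        ]]), 'tool_from_camera': array([[ 2.49769327e-04,  9.54011984e-01,  2.99768364e-01,
         8.13873594e-02],
       [ 9.99999736e-01, -4.42865109e-04,  5.76209438e-04,
        -1.27802470e-04],
       [ 6.82467659e-04,  2.99768141e-01, -9.54011843e-01,
        -1.57259946e-01],
       [ 0.00000000e+00,  0.00000000e+00,  0.00000000e+00,
         1.00000000e+00]])}
```

View pics/fit1.png

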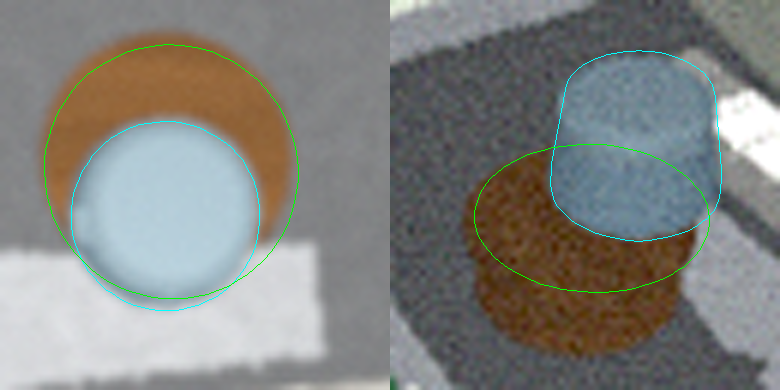

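The refined view puts the cup at about (0.499,-0.018) and the stand at about (0.521,-0.022), so the push is about 23 mm, mostly +x. Next I'll move behind the cup, still high, and check with the wrist camera.

send_rows([
  [0, 0, -0.5, -3, -3.7, 0, -1],
  [0, 0, -1, -6.5, -7.9, 0, -1],
  [0, 0, -1.5, -10, -12.2, 0, -1],
  [0, 0, -2, -13.5, -16.5, 0, -1],
  [0, 0, -2.5, -17, -20.8, 0, -1],
  [0, 0, -3, -20.5, -25, 0, -1],
  [0, 0, -3.5, -24, -29.3, 0, -1],
  [0, 0, -3.8, -27.5, -33.6, 0, -1],
  [0, 0, -3.8, -31, -37.9, 0, -1],
  [0, 0, -3.8, -34.5, -42.2, 0, -1],
  [0, 0, -3.8, -38, -46.5, 0, -1],
  [0, 0, -3.8, -40.5, -49.5, 0, -1],
  [0, 0, -3.8, -42.1, -51.5, 0, -1],
  [0, 0, -3.8, -42.1, -51.5, 0, -1],
  [0, 0, -3.8, -42.1, -51.5, 0, -1],
  [0, 0, -3.8, -42.1, -51.5, 0, -1],
])

```text
clock: 2.1
tcp_pos: [0.4347, -0.0034, 0.2266]
ee_rot: [[-0.981, 0.197, -0.0], [0.197, 0.981, 0.0], [0.0, 0.0, -1.0]]
contact_force: [0.8, 0.5, 0.8]
opening: 1.0
```

```bash
python3 - <<'E'
from h import *
s=env.get_state(); im=vision.snapshot("wrist"); cv2.imwrite("pics/w1.png",im[:,:,::-1])
np.save("w1.npy",dict(s),allow_pickle=True)
print(s["clock"],s["tcp_pos"],np.round(s["ee_rot"],3).tolist())
cp=vision.camera_params("wrist")
v=np.clip(im[:,:,::-1]*1.8,0,255).astype(np.uint8)
for pts,col in((cup_pts(.4987,-.0176),(255,255,0)),(ring(.521,-.022,ZT,.05),(0,255,0))):
    cv2.polylines(v,[np.round(cv2.convexHull(project(pts,cp,s).astype(np.float32))).astype(int)],True,col,1)
cv2.imwrite("pics/w1v.png",v)
E
```

```text
2.1 [ 0.43471947 -0.00344263  0.22662652] [[-0.981, 0.197, -0.0], [0.197, 0.981, 0.0], [0.0, 0.0, -1.0]]
```

View pics/w1v.png

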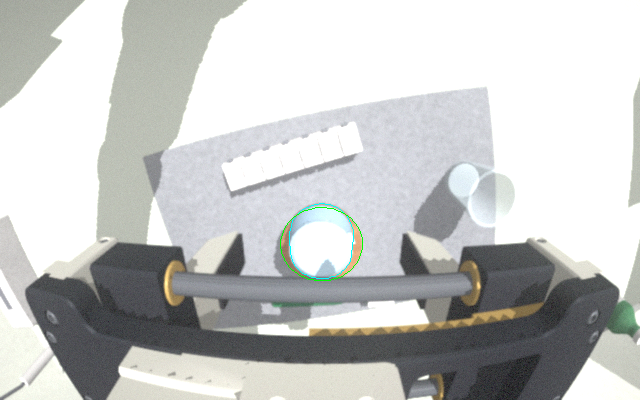

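The projected outlines match the wrist view: cup at (322,242), stand at (322,243). The push line is within 1.5 mm of the tool axis. I'll part-close the fingers into a cradle, not a pinch, and descend behind the cup.

send_rows([
  [0, 0, 0, 0, -0.12, 2, 0.35],
  [0, 0, 0, 0, -0.12, 5, 0.35],
  [0, 0, 0, 0, -0.12, 8, 0.35],
  [0, 0, 0, 0, -0.12, 11, 0.35],
  [0, 0, 0, 0, -0.12, 13.5, 0.35],
  [0, 0, 0, 0, -0.12, 15.3, 0.35],
  [0, 0, 0, 0, -0.12, 16.3, 0.35],
  [0, 0, 0, 0, -0.12, 16.6, 0.35],
  [0, 0, 0, 0, -0.12, 16.6, 0.35],
  [0, 0, 0, 0, -0.12, 16.6, 0.35],
  [0, 0, 0, -0.5, -0.12, 16.6, 0.35],
  [0, 0, 0, -1.0, -0.12, 16.6, 0.35],
  [0, 0, 0, -1.5, -0.12, 16.6, 0.35],
  [0, 0, 0, -1.8, -0.12, 16.6, 0.35],
  [0, 0, 0, -1.8, -0.12, 16.6, 0.35],
  [0, 0, 0, -1.8, -0.12, 16.6, 0.35],
])

```text
clock: 4.15
tcp_pos: [0.4523, -0.0092, 0.0607]
ee_rot: [[-0.98, 0.198, -0.0], [0.198, 0.98, 0.0], [0.0, -0.0, -1.0]]
contact_force: [-0.0, 0.5, 0.1]
opening: 0.324
```

```bash
cat > look.py <<'E'
import sys
from h import *
tag=sys.argv[1]; g=[float(a) for a in sys.argv[2:4]]
box={"top":(325,205,380,268),"scene":(290,140,365,215)}
sd=(.521,-.022); crops=[]; C=[]
st=env.get_state(); print(st["clock"],st["tcp_pos"],st["contact_force"],st["opening"])
for n,bx in box.items():
    im=vision.snapshot(n); cv2.imwrite(f"pics/{n}_{tag}.png",im[:,:,::-1]); cp=vision.camera_params(n)
    a=clean(masks(cv2.GaussianBlur(im,(3,3),.7))[0],bx); a=cv2.morphologyEx(a,cv2.MORPH_OPEN,np.ones((3,3)))
    c,e=fit([(cp,a,None,None)],g,"cup"); print(n,a.sum(),c.round(4),round(e,3))
    x,y=bx[:2]; x-=8;y-=2; k=5
    cr=cv2.resize(np.clip(im[y:y+78,x:x+78,::-1]*2.,0,255).astype(np.uint8),None,fx=k,fy=k,interpolation=cv2.INTER_CUBIC)
    for pts,col in((cup_pts(*c),(255,255,0)),(ring(*sd,ZT,.05),(0,255,0))):
        h=cv2.convexHull(project(pts,cp).astype(np.float32))
        cv2.polylines(cr,[np.round((h-[x,y])*k+k/2).astype(int)],True,col,1)
    crops.append(cr)
cv2.imwrite(f"pics/look_{tag}.png",np.hstack(crops))
E
python3 look.py a .499 -.018
```

```text
4.15 [ 0.45229907 -0.0092369   0.06066047] [-0.03056408  0.47916772  0.09767327] 0.3241632327617766
top 0.0 [ 0.499 -0.018] inf
scene 731.0 [ 0.4979 -0.0206] 0.128h.py:30: RuntimeWarning: divide by zero encountered in scalar divide
  if what=="cup": e+=np.abs(fill(project(cup_pts(*p),cp,st),m.shape)-m).sum()/m.sum()
  np.max(np.abs(fsim[0] - fsim[1:])) <= fatol):
```

View pics/look_a.png

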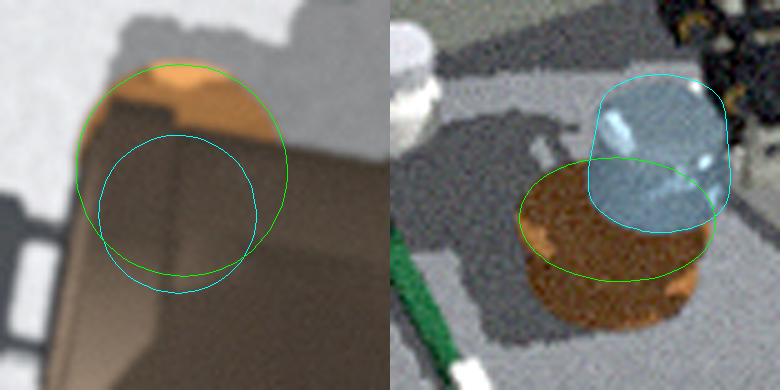

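The cup is untouched at (658,150) in the crop, with the fingers just behind it. First slow push.

send_rows([
  [0, 0, 0, -0.15, 0, 0, 0.35],
  [0, 0, 0, -0.3, 0, 0, 0.35],
  [0, 0, 0, -0.45, 0, 0, 0.35],
  [0, 0, 0, -0.6, 0, 0, 0.35],
  [0, 0, 0, -0.75, 0, 0, 0.35],
  [0, 0, 0, -0.9, 0, 0, 0.35],
  [0, 0, 0, -1.05, 0, 0, 0.35],
  [0, 0, 0, -1.2, 0, 0, 0.35],
  [0, 0, 0, -1.35, 0, 0, 0.35],
  [0, 0, 0, -1.5, 0, 0, 0.35],
  [0, 0, 0, -1.65, 0, 0, 0.35],
  [0, 0, 0, -1.8, 0, 0, 0.35],
  [0, 0, 0, -1.8, 0, 0, 0.35],
  [0, 0, 0, -1.8, 0, 0, 0.35],
])

```text
clock: 6.0
tcp_pos: [0.4703, -0.0128, 0.0608]
ee_rot: [[-0.98, 0.198, 0.0], [0.198, 0.98, 0.0], [-0.0, 0.0, -1.0]]
contact_force: [0.1, -0.9, 0.4]
opening: 0.327
```

```bash
python3 look.py b .51 -.02 2>/dev/null
```

```text
6.0 [ 0.47027668 -0.0127695   0.06076906] [ 0.0851529  -0.86920682  0.44974034] 0.326903272987967
top 0.0 [ 0.51 -0.02] inf
scene 712.0 [ 0.5092 -0.024 ] 0.171
```

View pics/look_b.png

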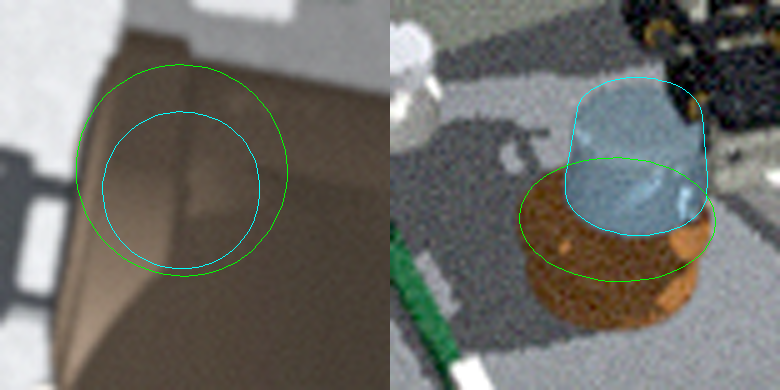

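The cup is upright and has moved about 12 mm in the intended direction; 11 mm remain. I'll push on 10.5 mm, then back off and rise so the top camera can measure.

send_rows([
  [0, 0, 0, -0.15, 0, 0, 0.35],
  [0, 0, 0, -0.3, 0, 0, 0.35],
  [0, 0, 0, -0.45, 0, 0, 0.35],
  [0, 0, 0, -0.6, 0, 0, 0.35],
  [0, 0, 0, -0.75, 0, 0, 0.35],
  [0, 0, 0, -0.87, 0, 0, 0.35],
  [0, 0, 0, -0.97, 0, 0, 0.35],
  [0, 0, 0, -1.05, 0, 0, 0.35],
  [0, 0, 0, -1.05, 0, 0, 0.35],
  [0, 0, 0, -1.05, 0, 0, 0.35],
  [0, 0, 0, -0.7, 0, 0, 0.35],
  [0, 0, 0, 0.2, 0, 0, 0.35],
  [0, 0, 0, 1.2, 0, 0, 0.35],
  [0, 0, 0, 2.2, 0, 0, 0.35],
  [0, 0, 0, 3, 0, -3, 0.35],
  [0, 0, 0, 3, 0, -8, 0.35],
  [0, 0, 0, 3, 0, -13, 0.35],
  [0, 0, 0, 3, 5, -16.5, -1],
  [0, 0, 0, 3, 10, -16.5, -1],
  [0, 0, 0, 3, 15, -16.5, -1],
])

```text
clock: 8.6
tcp_pos: [0.4703, 0.1419, 0.2264]
ee_rot: [[-0.98, 0.198, 0.001], [0.198, 0.98, 0.001], [-0.001, 0.002, -1.0]]
contact_force: [1.1, -0.8, -0.3]
opening: 0.606
```

send_rows([
  [0, 0, 0, 0, 5, 0, -1],
  [0, 0, 0, 0, 10, 0, -1],
  [0, 0, 0, 0, 15, 0, -1],
  [0, 0, 0, 0, 18, 0, -1],
  [0, 0, 0, 0, 18, 0, -1],
  [0, 0, 0, 0, 18, 0, -1],
])

```text
clock: 9.35
tcp_pos: [0.5058, 0.3154, 0.2255]
ee_rot: [[-0.98, 0.199, -0.0], [0.199, 0.98, -0.001], [0.0, -0.001, -1.0]]
contact_force: [-0.8, -0.2, 0.2]
opening: 1.0
```

```bash
python3 look.py c .52 -.022 2>/dev/null
```

```text
9.35 [0.50584278 0.31539422 0.22553039] [-0.82385325 -0.24449499  0.23288663] 0.9998981523446349
top 707.0 [ 0.5219 -0.0228] 0.115
scene 776.0 [ 0.5199 -0.0253] 0.11
```

View pics/look_c.png

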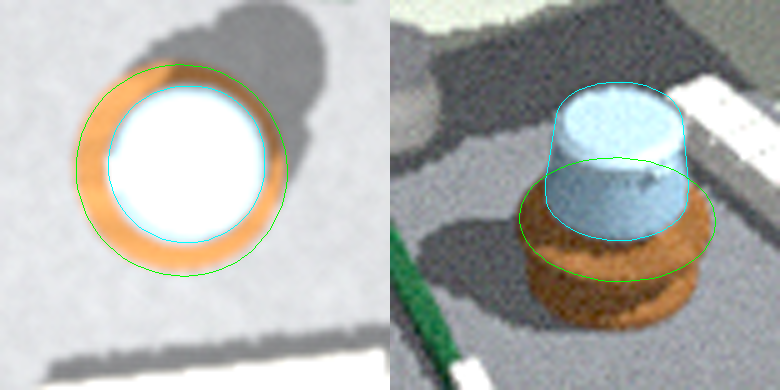

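Nearly centred and upright. A finer fit of the stand rim, now fully lit, will give the residual.

```bash
python3 - <<'E'
from h import *
from scipy.optimize import least_squares
for n,bx,c0 in(("top",(325,205,380,268),(.5219,-.0228)),("scene",(290,140,365,215),(.5199,-.0253))):
    im=cv2.GaussianBlur(cv2.imread(f"pics/{n}_c.png")[:,:,::-1],(3,3),.7).astype(float); cp=vision.camera_params(n)
    def edges(ang_pts, score, lo,hi):  # along rays from centre, find crossing
        pass
    # 'woodness' (r-b)/r ; subpixel crossing at half level along radial 3D rays
    def wood(P):
        uv=project(P,cp).astype(np.float32)
        w=((im[...,0]-im[...,2])/np.maximum(im[...,0],10)).astype(np.float32)
        return cv2.remap(w,uv[:,0][:,None],uv[:,1][:,None],cv2.INTER_LINEAR).ravel()
    R=np.linspace(.038,.062,97); ctr=np.array([.521,-.022]); pts=[]
    for a in np.radians(np.arange(0,360,6)):
        P=np.c_[ctr[0]+R*np.cos(a),ctr[1]+R*np.sin(a),np.full(97,ZT)]; w=wood(P)
        if w[:50].max()<.3: continue
        h=w[:60].max()/2; k=np.where((w[:-1]>h)&(w[1:]<=h))[0]
        if len(k): pts.append(np.r_[P[k[-1],:2],np.degrees(a)])
    pts=np.array(pts); 
    f=lambda p:np.hypot(pts[:,0]-p[0],pts[:,1]-p[1])-.05
    r=least_squares(f,ctr,loss="soft_l1",f_scale=.001); res=f(r.x)
    print(n,len(pts),"stand",r.x.round(4),"res mm med",np.median(np.abs(res)).round(4)*1e3,"bad",np.sum(abs(res)>.002))
    free=least_squares(lambda p:np.hypot(pts[:,0]-p[0],pts[:,1]-p[1])-p[2],[*ctr,.05],loss="soft_l1",f_scale=.001).x
    print("  free r",free.round(4),"cup-stand mm",((np.array(c0)-r.x)*1e3).round(1), "angles",pts[np.abs(res)<.002][:,2].astype(int).tolist())
E
```

```text
top 60 stand [ 0.5229 -0.0214] res mm med 0.7 bad 0
  free r [ 0.5229 -0.0214  0.0494] cup-stand mm [-1.  -1.4] angles [0, 6, 12, 18, 24, 29, 36, 42, 48, 54, 59, 66, 72, 78, 84, 90, 96, 102, 108, 114, 119, 126, 132, 138, 144, 150, 156, 162, 168, 174, 180, 186, 192, 198, 204, 210, 216, 222, 228, 234, 239, 246, 252, 258, 264, 270, 276, 282, 288, 294, 300, 306, 312, 318, 324, 330, 336, 342, 348, 354]
scene 27 stand [ 0.5249 -0.0181] res mm med 1.2 bad 4
  free r [ 0.525  -0.0181  0.0498] cup-stand mm [-5.  -7.2] angles [0, 6, 108, 114, 119, 126, 132, 138, 144, 150, 156, 162, 168, 300, 306, 312, 318, 324, 330, 336, 342, 348, 354]
```

The top camera leaves an offset of about 1.7 mm. The scene fit isn't reliable because it mixes up the stand's foot and rim. I'll check from straight above with the wrist camera.

send_rows([
  [0, 0, 0, -2, -4, 0, -1],
  [0, 0, 0, -4, -8, 0, -1],
  [0, 0, 0, -6, -12, 0, -1],
  [0, 0, 0, -8, -16, 0, -1],
  [0, 0, 0, -10, -20, 0, -1],
  [0, 0, 0, -12, -24, 0, -1],
  [0, 0, 0, -14, -28, 0, -1],
  [0, 0, 0, -16.4, -32.6, 0, -1],
  [0, 0, 0, -16.4, -32.6, 0, -1],
  [0, 0, 0, -16.4, -32.6, 0, -1],
  [0, 0, 0, -16.4, -32.6, 0, -1],
])

```text
clock: 10.82
tcp_pos: [0.6019, -0.0341, 0.2258]
ee_rot: [[-0.98, 0.197, -0.0], [0.197, 0.98, 0.001], [0.0, 0.001, -1.0]]
contact_force: [-0.1, -0.2, -0.9]
opening: 1.005
```

```bash
python3 - <<'E'
from h import *
s=env.get_state(); im=vision.snapshot("wrist"); cp=vision.camera_params("wrist"); print(s["clock"],s["tcp_pos"])
cv2.imwrite("pics/w2.png",im[:,:,::-1])
u,v=project(ring(.5225,-.022,ZT,.05),cp,s).mean(0).astype(int); print(u,v)
x,y=u-60,max(v-60,0); k=5
cr=cv2.resize(im[y:y+120,x:x+120,::-1],None,fx=k,fy=k,interpolation=cv2.INTER_CUBIC)
for pts,col in((cup_pts(.5219,-.0228),(255,255,0)),(ring(.5229,-.0214,ZT,.05),(0,255,0))):
    h=cv2.convexHull(project(pts,cp,s).astype(np.float32))
    cv2.polylines(cr,[np.round((h-[x,y])*k+k/2).astype(int)],True,col,1)
cv2.imwrite("pics/w2v.png",cr)
E
```

```text
10.825 [ 0.60192499 -0.03407207  0.22575984]
318 103
```

View pics/w2v.png

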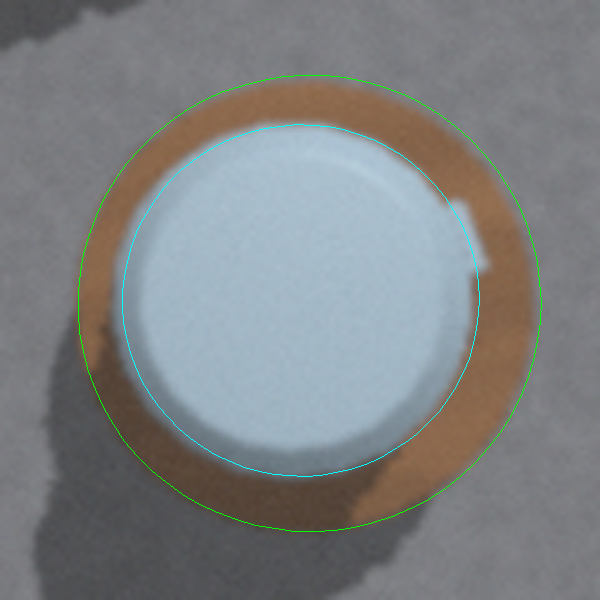

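This view is clear: cup belly centre at about (293.5,298.5), stand centre at about (308,305), and a lid tab on the right that biased the earlier fit. The cup is upright but about 3 mm off, needing (+2.0,+2.5) mm. I'll give one small corrective tap with the cradle turned to that direction.

send_rows([
  [0, 0, -7, 1.2, -0.7, 0, -1],
  [0, 0, -14, 2.4, -1.4, 0, -1],
  [0, 0, -21, 3.6, -2.1, 0, 0.35],
  [0, 0, -28, 4.8, -2.8, 0, 0.35],
  [0, 0, -35, 6, -3.5, 0, 0.35],
  [0, 0, -42, 7.2, -4.2, 0, 0.35],
  [0, 0, -49, 8.5, -4.9, 0, 0.35],
  [0, 0, -56, 9.8, -5.6, 0, 0.35],
  [0, 0, -63, 11, -6.2, 0, 0.35],
  [0, 0, -63, 11, -6.2, 0, 0.35],
  [0, 0, -63, 11, -6.2, 0, 0.35],
  [0, 0, -63, 11, -6.2, 0, 0.35],
])

```text
clock: 12.38
tcp_pos: [0.4827, -0.0739, 0.2257]
ee_rot: [[-0.622, -0.783, 0.0], [-0.783, 0.622, 0.0], [-0.0, -0.0, -1.0]]
contact_force: [0.1, 0.0, 0.3]
opening: 0.326
```

```bash
python3 - <<'E'
from h import *
s=env.get_state(); R=np.array(s["ee_rot"]); p=s["tcp_pos"]
print(s["clock"],p,R.round(3).tolist(),s["opening"],np.round(s["joint_pos"],1))
d=-R[:,0]; goal=np.r_[.5233,-.0217,.061]-.0417*d
for n,q in(("start",goal-.02*d),("goal",goal)): print(n,q.round(4),"tool cm",(R.T@(q-p)*100).round(2))
E
```

```text
12.375 [ 0.48269064 -0.07393027  0.22569473] [[-0.622, -0.783, 0.0], [-0.783, 0.622, 0.0], [-0.0, -0.0, -1.0]] 0.3257120392377283 [ -9.5  12.   14.3 109.7  -3.5  58.7 147.9]
start [ 0.4849 -0.07    0.061 ] tool cm [-0.44  0.07 16.47]
goal [ 0.4974 -0.0543  0.061 ] tool cm [-2.44  0.07 16.47]
```

send_rows([
  [0, 0, 0, 0, 0.07, 4, 0.35],
  [0, 0, 0, 0, 0.07, 8, 0.35],
  [0, 0, 0, 0, 0.07, 12, 0.35],
  [0, 0, 0, 0, 0.07, 15, 0.35],
  [0, 0, 0, 0, 0.07, 16.5, 0.35],
  [0, 0, 0, 0, 0.07, 16.5, 0.35],
  [0, 0, 0, -0.6, 0.07, 16.5, 0.35],
  [0, 0, 0, -1.2, 0.07, 16.5, 0.35],
  [0, 0, 0, -1.6, 0.07, 16.5, 0.35],
  [0, 0, 0, -1.8, 0.07, 16.5, 0.35],
  [0, 0, 0, -1.95, 0.07, 16.5, 0.35],
  [0, 0, 0, -2.08, 0.07, 16.5, 0.35],
  [0, 0, 0, -2.2, 0.07, 16.5, 0.35],
  [0, 0, 0, -2.3, 0.07, 16.5, 0.35],
  [0, 0, 0, -2.38, 0.07, 16.5, 0.35],
  [0, 0, 0, -2.44, 0.07, 16.5, 0.35],
  [0, 0, 0, -2.44, 0.07, 16.5, 0.35],
  [0, 0, 0, -2.44, 0.07, 16.5, 0.35],
])

```text
clock: 14.62
tcp_pos: [0.4967, -0.0548, 0.0607]
ee_rot: [[-0.622, -0.783, -0.0], [-0.783, 0.622, 0.0], [-0.0, 0.0, -1.0]]
contact_force: [-0.5, 0.1, 0.5]
opening: 0.323
```

send_rows([
  [0, 0, 0, 0.3, 0, 0, 0.35],
  [0, 0, 0, 1.2, 0, 0, 0.35],
  [0, 0, 0, 2.2, 0, 0, 0.35],
  [0, 0, 0, 2.5, 0, -3, 0.35],
  [0, 0, 0, 2.5, 0, -8, 0.35],
  [0, 0, 0, 2.5, 0, -13, 0.35],
  [0, 0, 0, 2.5, 0, -16.5, -1],
  [0, 0, 7, 1, 1.7, -16.5, -1],
  [0, 0, 14, -0.5, 3.4, -16.5, -1],
  [0, 0, 21, -2, 5.1, -16.5, -1],
  [0, 0, 28, -3.5, 6.8, -16.5, -1],
  [0, 0, 35, -5, 8.2, -16.5, -1],
  [0, 0, 42, -6.2, 9.3, -16.5, -1],
  [0, 0, 49, -7.2, 10.4, -16.5, -1],
  [0, 0, 56, -8, 11.1, -16.5, -1],
  [0, 0, 63, -8.5, 11.6, -16.5, -1],
  [0, 0, 63, -8.5, 11.6, -16.5, -1],
  [0, 0, 63, -8.5, 11.6, -16.5, -1],
  [0, 0, 63, -8.5, 11.6, -16.5, -1],
])

```text
clock: 17.0
tcp_pos: [0.4587, 0.0832, 0.2257]
ee_rot: [[-0.98, 0.198, -0.0], [0.198, 0.98, -0.0], [-0.0, -0.0, -1.0]]
contact_force: [0.1, 1.2, -0.2]
opening: 0.997
```

send_rows([
  [0, 0, 0, -4, -2, 0, -1],
  [0, 0, 0, -8, -4, 0, -1],
  [0, 0, 0, -12, -6.5, 0, -1],
  [0, 0, 0, -16.3, -8.6, 0, -1],
  [0, 0, 0, -16.3, -8.6, 0, -1],
  [0, 0, 0, -16.3, -8.6, 0, -1],
  [0, 0, 0, -16.3, -8.6, 0, -1],
])

```text
clock: 17.88
tcp_pos: [0.6008, -0.0318, 0.2257]
ee_rot: [[-0.98, 0.197, -0.0], [0.197, 0.98, 0.001], [0.0, 0.001, -1.0]]
contact_force: [0.7, -0.1, -0.3]
opening: 0.997
```

```bash
python3 - <<'E'
from h import *
s=env.get_state(); im=vision.snapshot("wrist"); cp=vision.camera_params("wrist"); print(s["clock"],s["tcp_pos"])
S=(.5233,-.0217)
u,v=project(ring(*S,ZT,.05),cp,s).mean(0).astype(int)
x,y=u-60,max(v-60,0); k=5
cr=cv2.resize(im[y:y+120,x:x+120,::-1],None,fx=k,fy=k,interpolation=cv2.INTER_CUBIC)
for pts,col in((cup_pts(*S),(255,255,0)),(ring(*S,ZT,.05),(0,255,0))):
    h=cv2.convexHull(project(pts,cp,s).astype(np.float32))
    cv2.polylines(cr,[np.round((h-[x,y])*k+k/2).astype(int)],True,col,1)
cv2.imwrite("pics/w3v.png",cr)
E
```

```text
17.875 [ 0.60082817 -0.03180504  0.22574339]
```

View pics/w3v.png

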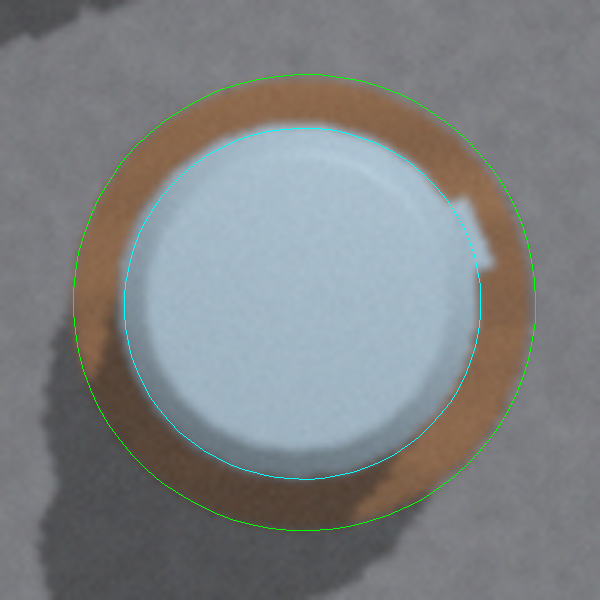

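The cup outline now matches the centred model to within about 3 px (0.6 mm). The cup is upright, and the hand is open and well clear above everything, so I'm handing in.

```bash
python3 -c "
from workcell import env
print(env.finish_job(), env.get_state()['clock'])"
```

```text
the job is handed in; nothing more can be done
the job is handed in; nothing more can be done
```

The pale blue cup is now upright in the middle of its stand. I pushed it about 23 mm with slow fingertip pushes low on its belly, the fingers held part-open behind it. I then gave it one 3 mm corrective tap.

- **Centring:** the last straight-down wrist picture shows the cup within about 1 mm of the stand's middle.
- **Forces and time:** force readings after each move were about 1 N or less, and I handed in at about 18 s. The hand was open, about 12 cm above the lid.
- **Disagreement between cameras:** before the corrective tap, the top camera put the cup 1.7 mm off, its fit skewed by the lid's tab. The scene camera's stand fit was unreliable, so I went by the wrist view.
- **Not checked:** I didn't take a final picture of the other tray items. The planned paths kept the fingers above or well away from them, and no contact showed in the readings after each move.

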